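# Uncover the guarded well and set the sunk knob to the mark

### The job

Slide the clear cover sideways off the steel guard plate and leave it lying flat and square on the unit's own flat deck beside the guard, without lifting it and without shifting the loose guard plate beneath it. Then reach down through the guard's round opening, turn the sunk knob until its white pointer line points at the single bar mark on the dial, and let go. Leave everything else on the bench where it is.

Things in the scene. Friction and masses are not known exactly. Their poses are not given: they have to be found in the camera images.
- case: grey metal control unit fixed on the 3 mm orange mat, 170 (its x) by 310 (its y). Origin: its underside, exactly below the knob's axis; z up; +y points from the well to the deck. All heights given are above this origin. Around the origin: an open square well, 110 x 110 inside, floor at 30, rim at 78, on which the guard plate lies (y -70 to 70)
- deck (a point): centre of the deck, the unit's flat upper face beside the guard, 148 from the knob's axis along the unit's y; the deck spans the unit's y from 72 to 225 and x from -85 to 85, at height 81, 2 below the guard's top face; axes as the unit's
- guard: loose steel guard plate 140 x 140 x 5, about 0.5 kg, with a round 88 diameter opening in its middle, lying by its weight on the well's rim over the knob; origin at the centre of its underside, height 78 (top face 83). Must not be shifted. Fingers fit through the opening only when part closed
- cover: loose clear plastic plate, 120 (its x) by 104 (its y) by 5 thick, about 0.14 kg, lying on the guard plate over the opening (underside at height 83), roughly square to the unit; origin at the centre of its underside. An upright black fin stands in its middle: 50 long along the cover's x, 12 thick along its y, top 39 above the underside
- cover_grip (a point): point in the fin, over the cover's centre, 30 above its underside (25 above its upper face): a height to grip at; axes as the cover's
- knob (a joint): angle of the sunk knob (rad), 0 to 2.2 between its stops, grows as the knob turns clockwise seen from above; friction about 0.04 N m, stays where it is left. It starts at 0.05 to 0.45; the mark lies 0.4 to 1.5 rad further clockwise
- knob_grip (a point): point on the knob's vertical axis at height 60; x axis along the bar towards the pointer end, z up, turns with the knob. The knob is black: a round skirt of 22 radius, top at height 38, and on it an upright bar 44 long, 12 thick, its top at height 70 (13 below the guard's top face)
- knob_pointer (a point): pointer end of the bar's top edge, 22 from the knob's axis at height 70, where the white line on the bar's top ends (the line runs down that end too)
- dial_mark (a point): middle of the single black radial bar mark on the aluminium dial disc (92 diameter, fixed, centred on the knob's axis; small dots on the rest of its rim) at the bottom of the well; 40 from the axis, height 33; x axis radially outward. Pointer on the mark: this x axis and knob_grip's are parallel
- driver: loose screwdriver, 170 long, 26 thick, lying in front of the unit; bystander, origin at its middle on the table
- gland: loose brass cable gland standing up, 32 diameter, 38 tall; bystander, origin under its centre
- shell: loose open grey junction-box shell, 90 x 110 x 40; bystander beyond the unit, origin under its centre
- spanner: loose flat steel spanner, 160 long, 8 thick; bystander beyond the unit, origin at its middle
- mushroom: loose grey mushroom push-button head, 42 diameter, 48 tall; bystander, origin under its centre
- flux: white plastic bottle, 44 diameter, 90 tall; bystander, origin under its centre
Things that resemble listed ones, but are neither listed nor needed, are in the scene too. Leave any purple, turquoise or yellow look-alike of the cover alone.

How it is judged:
By the outcome, as a careful person would: the job done as asked, in the order asked, and still so for the second after the job is handed in, with the robot touching nothing.
It also fails if it takes over 56 s, if anything falls off the work surface, if the arm or the gripper's body presses on something with over 40 N, if the wrist force passes 120 N, or if a joint passes its speed limit or range.

### The arm

A 6-joint arm with a two-finger parallel gripper is mounted at the origin on the work surface. World frame = base frame: x ahead of the robot, y to its left, z up, the work surface at z = 0. Lengths are in m, angles in degrees, forces in N, time in s.
With the tool pointing down it reaches from about 0.3 to 0.75 m from the base axis. Payload 8.5 kg.
Tool frame: the origin (TCP) lies at the very end of the fingers, on their centre line; the grasp point (between the pads) lies 19 mm behind it (env.pinch_z is the distance from the TCP to the grasp point, in m); z points along the fingers, y is the line along which they close (so a half turn about z gives the same grasp; the last joint's range is limited). The gripper opens to 85 mm and grips with 20 to 120 N. Pads are 22 mm wide; open, the fingers measure 114 mm over their backs; the gripper's body (76 mm by 85 mm) begins 54 mm behind the grasp point. The pads swing forward as they close: fully open they stand 13 mm farther back than shut.
Start: joints at [-75.82, 21.807, 74.336, -0, 83.858, -12.336], TCP at [0.246, -0.492, 0.231] pointing down, gripper open.
Joint ranges: [-178.18, 178.18], [-50.72, 133.34], [12.68, 142.11], [-81.47, 261.47], [9.98, 163.14], [-165.26, 165.26]. Speed limits (degrees/s): [136.94, 136.94, 180, 180, 180, 180].

### API

Orientations are given as a 3x3 rotation matrix whose columns are the frame's x, y, z axes.
In Python, from rig import env, viewer gives the robot as it stands.
- The arm moves only by the tool drive_tool, never from a script. Its argument "series" is a list of rows, each a list of 3 entries, a list of its own where there are three numbers: the shift along the tool's x, y, z in m, then the turn about the tool's z in degrees, then the finger opening in m, from 0 to 0.0854. A call has 1 to 20 rows; each row is the pose to reach, as a shift and turn from the pose commanded when the call began, along the tool's axes at that moment; what a row does not reach only later rows make up. A row lasts 1/10 s, in which the tool goes at most 50 mm and 8.59 degrees, less where a joint would pass 70% of its speed; a pose out of reach is approached as far as the arm can. A call with a gripper value outside its range is refused whole. The fingers move at their own pace and stop on an object; "newtons" is the grip in N (left out, the last holds). Time passes only in rows, so rows that repeat a pose let the fingers close. It gives the time, the measured TCP pose, the force, the opening and the grip force at its end, in the units of the state.
- env.observe(): the state, without advancing time (a new reading comes with each control period).
- viewer.get_image(name): name is "scene" or "side" or "wrist"; returns a dict with "img" (480x640x3 uint8, red, green, blue), "depth" (480x640 float32, m along the optical axis (not along the pixel's ray), 0 where there is no reading), "camera_matrix" (3x3 intrinsics, pixels), "rvec" (rotation vector, rad) and "tvec" (3), from world to camera coordinates, as OpenCV has them. Camera axes: x right, y down, z forward; pixel columns grow to the right and rows downward; lengths in m; the calibration is good to about 2 mm. A picture is of the moment at which its call begins.
- env.close_job(): hands the job in; it is judged then, once.
The state is a dict: "time_s": time; "q": joint angles; "qvel": joint speeds; "joint_efforts": joint torques, N m; "position": TCP position; "tool_rot": TCP orientation; "ft_force": force on the tool from outside, world axes, zero at the start; "wrist_torque": the same for the moment, N m; "grip_width": finger opening in m; "gripper_force": force on a finger pad.
Only numpy, scipy, OpenCV 4.12 (cv2) and the standard library are available. Lean on these libraries where they do the work, as an engineer would, in place of code of your own. Each camera call takes 0.05 s, during which the arm holds its last target. There are 200 camera calls.

## Working session

There is one attempt and no reset: what is moved stays moved. The work goes in short steps, Python scripts to look and compute and a tool call to move; the robot and the scene stay as the last step left them, time stands still between calls to the robot, and variables do not carry over. Pictures are saved under pics/ and viewed, at most 10 in all, crops included, and the job is handed in when it is done.

Besides the shell and the picture viewer there is one more tool, called after "Emit:" as a command line: name --argument value ..., lists and objects as JSON in quotes. drive_tool: Moves the arm, as the interface text tells. Its arguments: {"type":"object","properties":{"series":{"type":"array"},"newtons":{"type":"number"}},"required":["series"]}

```bash
mkdir -p pics
cat > h.py <<'E'
import numpy as np, cv2
from rig import env, viewer
def shot(n,f=None):
    d=viewer.get_image(n)
    if f: cv2.imwrite('pics/'+f,d['img'][:,:,::-1]); np.savez('pics/'+f[:-4]+'.npz',**d)
    return d
def ray(d,u,v):
    R,_=cv2.Rodrigues(np.array(d['rvec'])); t=np.array(d['tvec']).ravel()
    r=R.T@np.linalg.inv(d['camera_matrix'])@np.array([u,v,1.]); return -R.T@t, r
def atz(d,u,v,z):
    c,r=ray(d,u,v); return c+r*(z-c[2])/r[2]
def dep(d,u,v):
    c,r=ray(d,u,v); return c+r*d['depth'][int(v),int(u)]
def tri(d1,p1,d2,p2):
    c1,r1=ray(d1,*p1); c2,r2=ray(d2,*p2)
    s=np.linalg.lstsq(np.c_[r1,-r2],c2-c1,rcond=None)[0]
    a,b=c1+s[0]*r1,c2+s[1]*r2; return (a+b)/2, np.linalg.norm(a-b)
def proj(d,P):
    return cv2.projectPoints(np.array(P,float).reshape(-1,1,3),np.array(d['rvec']),np.array(d['tvec']),d['camera_matrix'],None)[0].reshape(-1,2)
E
python3 - <<'E'
from h import *
for n in('scene','side'):
    d=shot(n,n+'1.png'); print(n,ray(d,320,240))
print(env.observe(),env.pinch_z)
E
```

```text
scene (array([1.04988403, 0.59866462, 0.74284066]), array([-0.50726411, -0.5728942 , -0.64392207]))
side (array([ 0.37388699, -0.89228179,  0.70935109]), array([ 0.16823883,  0.83031855, -0.53134368]))
{'time_s': 0.1, 'q': array([-7.58229390e+01,  2.18381790e+01,  7.43767212e+01,  6.41200401e-05,
        8.38564739e+01, -1.23362283e+01]), 'qvel': array([-0.04548181, -0.09400928, -0.08608356, -0.02450406, -0.03729892,
       -0.06592555]), 'joint_efforts': array([ 3.89423090e-03, -4.49217546e+01, -2.31657994e+01, -1.67097428e-04,
        3.62300714e-03,  1.38059829e-05]), 'position': array([ 0.24545818, -0.4919258 ,  0.2307854 ]), 'tool_rot': array([[ 8.94830940e-01,  4.46405080e-01, -3.04019832e-04],
       [ 4.46405104e-01, -8.94830165e-01,  1.20804363e-03],
       [ 2.67230699e-04, -1.21671083e-03, -9.99999224e-01]]), 'ft_force': array([ 0.29690976, -0.01741663, -0.84455333]), 'wrist_torque': array([ 0.01787661, -0.00801624, -0.00314727]), 'gripper_force': 0.0, 'grip_width': 0.08531502330943885} 0.0187
```

View pics/scene1.png

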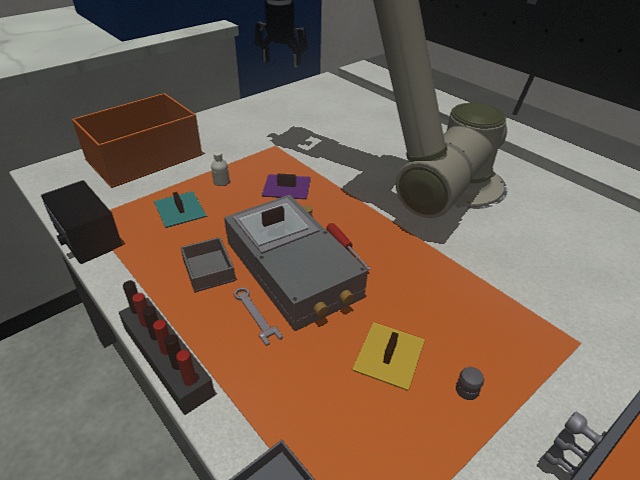

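View pics/side1.png

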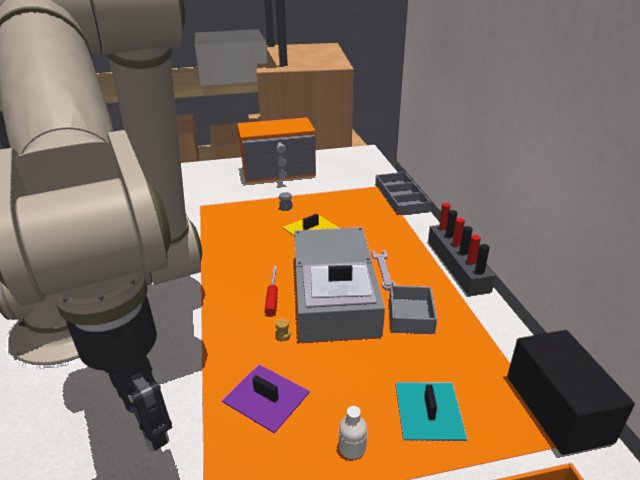

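The clear cover with its black fin lies on the guard at scene (273,220) and side (340,275). The look-alikes are purple at scene (287,185), turquoise (180,208) and yellow (390,350), all off the unit. Only the clear one on the unit fits, so I'll confirm it in an enlarged composite of both views.

Run:
```python
from h import *
a=cv2.imread('pics/scene1.png')[185:335,215:375]; b=cv2.imread('pics/side1.png')[220:345,285:395]
a=cv2.resize(a,None,fx=2.5,fy=2.5,interpolation=2); b=cv2.resize(b,None,fx=3.6,fy=3.6,interpolation=2)
H=max(a.shape[0],b.shape[0]); o=np.zeros((H,a.shape[1]+b.shape[1],3),np.uint8)
o[:a.shape[0],:a.shape[1]]=a;o[:b.shape[0],a.shape[1]:]=b; print(o.shape)
cv2.imwrite('pics/crop1.png',o)
```

```text
(450, 796, 3)
```

View pics/crop1.png

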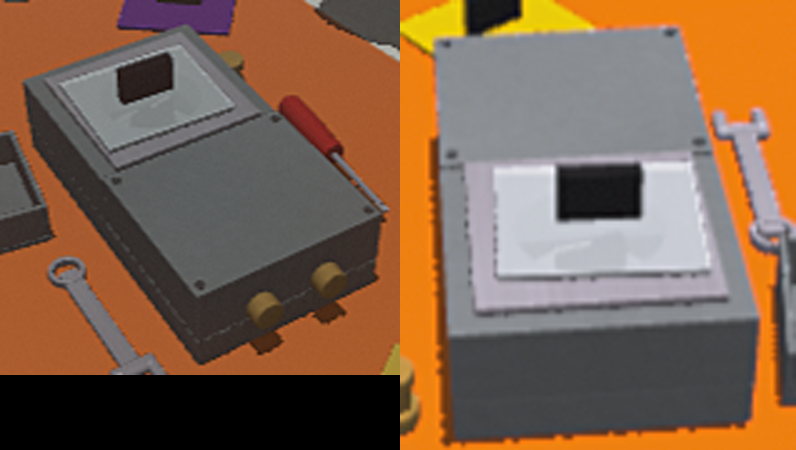

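Confirmed: the clear cover lies on the steel guard plate, fin at crop (145,75) and (600,190), deck away from the side camera (+y side of the world).

```bash
cat > m.py <<'E'
from h import *
def cloud(d):
    v,u=np.mgrid[0:480,0:640]; z=d['depth']; K=d['camera_matrix']
    p=np.stack([(u-K[0,2])/K[0,0]*z,(v-K[1,2])/K[1,1]*z,z],-1)
    R,_=cv2.Rodrigues(np.array(d['rvec'])); return (p-np.array(d['tvec']).ravel())@R
E
python3 - <<'E'
from m import *
for n in('scene','side'):
    d=dict(np.load(f'pics/{n}1.npz')); P=cloud(d); ok=d['depth']>0
    m=(ok&(P[...,2]>.07)&(P[...,2]<.1)).astype(np.uint8)
    k,l,s,c=cv2.connectedComponentsWithStats(m)
    u,v=(300,260) if n=='scene' else (335,245)
    q=P[l==l[v,u]]; print(n,'rect',cv2.minAreaRect((q[:,:2]*1000).astype(np.float32)),np.percentile(q[:,2],[5,50,95]))
    g=P[v-3:v+4,u-3:u+4,2]; print('deck z',g.mean())
    c,r=proj(d,[q.mean(0)])[0]
    f=P[ok&(P[...,2]>.108)&(P[...,2]<.14)&(np.hypot(P[...,0]-q[:,0].mean(),P[...,1]-q[:,1].mean())<.2)]
    f=f[(f[:,2]>.110)]; print('fin',len(f),cv2.minAreaRect((f[:,:2]*1000).astype(np.float32)),f[:,2].max())
    print(cv2.boxPoints(cv2.minAreaRect((q[:,:2]*1000).astype(np.float32))).round(1).tolist())
S=dict(np.load('pics/scene1.npz'));D=dict(np.load('pics/side1.npz'))
s=lambda x,y:(215+(x+.5)/2.5-.5,185+(y+.5)/2.5-.5); e=lambda x,y:(285+(x-400+.5)/3.6-.5,220+(y+.5)/3.6-.5)
for nm,a,b in[('screw A',(116,181),(452,155)),('screw B',(275,118),(699,143)),('C',(368,210),(671,33)),('D',(200,285),(447,43))]:
    pass
for nm,a,b in[('nearR',(116,181),(699,143)),('nearL',(275,118),(452,155)),('farL',(368,210),(447,43)),('farR',(200,285),(671,33))]:
    print(nm,tri(S,s(*a),D,e(*b)))
E
```

```text
scene rect ((580.5138549804688, -22.191818237304688), (314.63446044921875, 172.31268310546875), 82.07046508789062) [0.07814846 0.085669   0.09308633]
deck z 0.08548319938291218
fin 212 ((577.830810546875, -89.66865539550781), (16.268115997314453, 49.37042999267578), 82.40177917480469) 0.12918737673135072
[[473.5, -166.10000610351562], [644.0999755859375, -189.89999389648438], [687.5, 121.69999694824219], [516.9000244140625, 145.5]]
side rect ((580.8680419921875, -20.499160766601562), (316.090576171875, 170.39002990722656), 82.1614761352539) [0.07945451 0.08575919 0.09298672]
deck z 0.08548876275553573
fin 225 ((576.3786010742188, -90.12630462646484), (16.473194122314453, 47.72157287597656), 77.88717651367188) 0.1285286157357822
[[474.8999938964844, -165.39999389648438], [643.7000122070312, -188.6999969482422], [686.7999877929688, 124.5], [518.0, 147.6999969482422]]
nearR (array([ 0.65865134, -0.02126475,  0.08508786]), np.float64(0.000379267628113566))
nearL (array([ 5.06570494e-01, -5.80594180e-05,  8.57617808e-02]), np.float64(0.00041275446859869325))
farL (array([0.52592976, 0.13324441, 0.08570982]), np.float64(0.0007588082626485976))
farR (array([0.67780004, 0.11149798, 0.08517203]), np.float64(0.0008195402177909293))
```

Screws and depth rectangles agree: unit rotated about -8°, knob axis about (0.571,-0.0905), deck centre about (0.592,0.056). I'll move above the knob for a close look.

Emit:
drive_tool --series '[[[0.12,-0.055,-0.02],9,0.085],[[0.24,-0.11,-0.04],17,0.085],[[0.36,-0.165,-0.05],26,0.085],[[0.47,-0.215,-0.05],34.6,0.085],[[0.47,-0.215,-0.05],34.6,0.05],[[0.47,-0.215,-0.05],34.6,0.05],[[0.47,-0.215,-0.05],34.6,0.05],[[0.47,-0.215,-0.05],34.6,0.05],[[0.47,-0.215,-0.05],34.6,0.05],[[0.47,-0.215,-0.05],34.6,0.05],[[0.47,-0.215,-0.05],34.6,0.05],[[0.47,-0.215,-0.05],34.6,0.05],[[0.47,-0.215,-0.05],34.6,0.05],[[0.47,-0.215,-0.05],34.6,0.05],[[0.47,-0.215,-0.05],34.6,0.05]]' --newtons 25

```text
time_s: 1.6
position: [0.5696, -0.0909, 0.2813]
tool_rot: [[0.99, -0.142, -0.0], [-0.142, -0.99, -0.0], [-0.0, 0.0, -1.0]]
ft_force: [-0.4, 0.0, 0.0]
grip_width: 0.05
gripper_force: 0.0
```

Run:
```python
from h import *
d=shot('wrist','w1.png'); o=env.observe(); print(o['time_s'],o['position'],o['tool_rot'].round(4),o['grip_width']); print(ray(d,320,240))
print(proj(d,[[.571,-.0905,.086],[.592,.056,.084]]))
```

```text
1.65 [ 0.5696441  -0.09085206  0.28137214] [[ 9.898e-01 -1.422e-01 -1.000e-04]
 [-1.422e-01 -9.898e-01 -0.000e+00]
 [-1.000e-04  1.000e-04 -1.000e+00]] 0.05008990423128375
(array([ 0.6419035 , -0.10129877,  0.42319087]), array([-0.28328702,  0.02968826, -0.95864056]))
[[314.68365841 206.74940102]
 [134.87924962 206.3039445 ]]
```

View pics/w1.png

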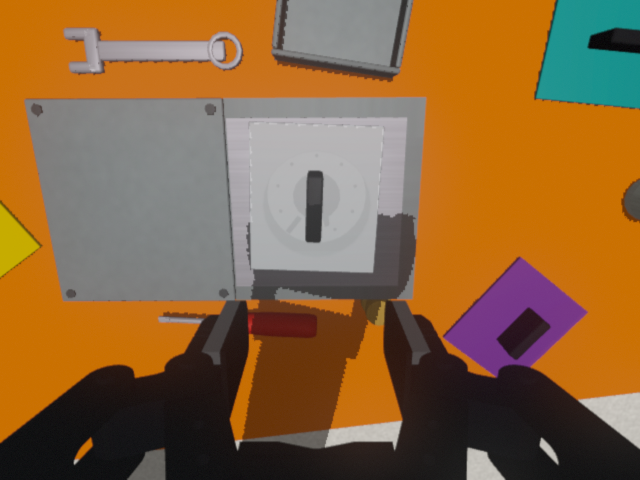

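Wrist view: cover corners about (250,123),(383,126),(373,272),(251,270); fin (314,206); guard from (226,117) to (407,119). The mark shows through near (290,228). Enlarging to read it.

Run:
```python
import cv2
i=cv2.imread('pics/w1.png')[98:298,220:420]; cv2.imwrite('pics/crop2.png',cv2.resize(i,(600,600),interpolation=cv2.INTER_CUBIC))
```

```text
(no output)
```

View pics/crop2.png

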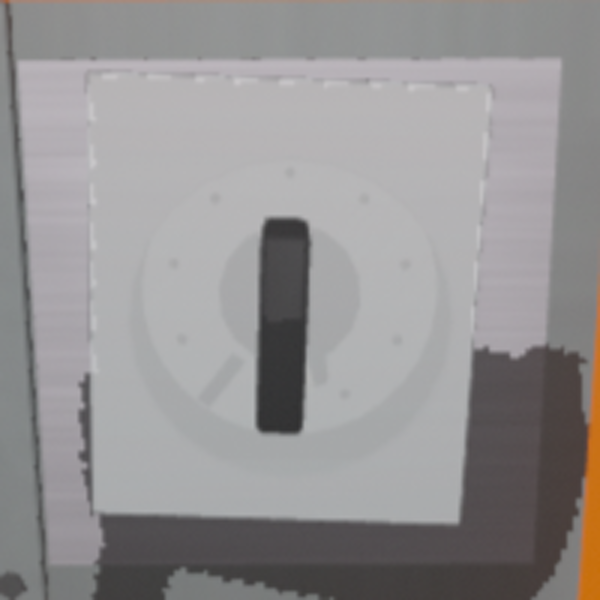

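Run:
```python
from h import *
d=dict(np.load('pics/w1.npz')); f=lambda x,y:(220+(x+.5)/3-.5,98+(y+.5)/3-.5)
def rect(pts,z):
    p=np.array([atz(d,*f(*q),z)[:2] for q in pts]); c=p.mean(0)
    ax=((p[1]+p[2])-(p[0]+p[3])); ay=(p[0]+p[1])-(p[2]+p[3]) # image right, image up
    print(c.round(4),'edges',np.linalg.norm(ax)/2,np.linalg.norm(ay)/2,'ang right',np.degrees(np.arctan2(ax[1],ax[0])),'up',np.degrees(np.arctan2(ay[1],ay[0])))
rect([(90,73),(491,85),(460,523),(93,513)],.091)
rect([(17,60),(561,58),(534,565),(48,563)],.086)
rect([(264,219),(309,222),(301,433),(257,431)],.125)  # fin top approx
for n,q,z in[('mark in',(238,358),.036),('mark out',(205,402),.036),('ptr',(322,382),.073)]: print(n,atz(d,*f(*q),z))
i=d['img'].astype(int); P=[]
print(proj(d,[[.571,-.0905,.036]]), [ (q,atz(d,*f(*q),.036)[:2].round(4)) for q in[(290,172),(364,199),(406,264),(397,340),(345,394),(182,340),(174,264),(215,199)]])
q=np.array([atz(d,*f(*q),.036)[:2] for q in[(290,172),(364,199),(406,264),(397,340),(345,394),(182,340),(174,264),(215,199)]])
A=np.c_[2*q,np.ones(8)];s=np.linalg.lstsq(A,(q**2).sum(1),rcond=None)[0];print('dial centre',s[:2],np.sqrt(s[2]+s[:2]@s[:2]))
```

```text
[ 0.5769 -0.0909] edges 0.10262509666961846 0.11901926709515065 ang right -99.83467198586824 up -10.036651768288108
[ 0.5711 -0.0919] edges 0.14004835611313937 0.13986522835772525 ang right -98.20427379087218 up -7.907374189780754
[ 0.5789 -0.0911] edges 0.010757108336811217 0.05204386619704043 ang right -101.42550640832161 up -10.233986374570797
mark in [ 0.55281107 -0.07278722  0.036     ]
mark out [ 0.54007764 -0.06016     0.036     ]
ptr [ 0.55090664 -0.09829696  0.073     ]
[[314.77327494 195.55889927]] [((290, 172), array([ 0.6076, -0.0972])), ((364, 199), array([ 0.5964, -0.1184])), ((406, 264), array([ 0.5749, -0.1287])), ((397, 340), array([ 0.5514, -0.1231])), ((345, 394), array([ 0.5363, -0.1047])), ((182, 340), array([ 0.5611, -0.0563])), ((174, 264), array([ 0.5851, -0.0578])), ((215, 199), array([ 0.6029, -0.0735]))]
dial centre [ 0.57094203 -0.09187221] 0.03691141361970057
```

Emit:
drive_tool --series '[[[0.008,-0.001,0.05],1.9,0.05],[[0.008,-0.001,0.1],1.9,0.05],[[0.008,-0.001,0.14],1.9,0.04],[[0.008,-0.001,0.165],1.9,0.035],[[0.008,-0.001,0.177],1.9,0.035],[[0.008,-0.001,0.183],1.9,0.035],[[0.008,-0.001,0.183],1.9,0.035],[[0.008,-0.001,0.183],1.9,0.035],[[0.008,-0.001,0.183],1.9,0.035]]'

```text
time_s: 2.55
position: [0.5787, -0.0902, 0.0996]
tool_rot: [[0.985, -0.173, 0.002], [-0.173, -0.985, -0.001], [0.002, 0.0, -1.0]]
ft_force: [0.2, -0.1, -0.6]
grip_width: 0.0348
gripper_force: 0.0
```

Run:
```python
from h import *
d=shot('wrist','w2.png'); o=env.observe(); print(o['position'],o['ft_force'])
```

```text
[ 0.57859536 -0.09019946  0.09939055] [-0.15698026 -0.543649    0.06763195]
```

View pics/w2.png

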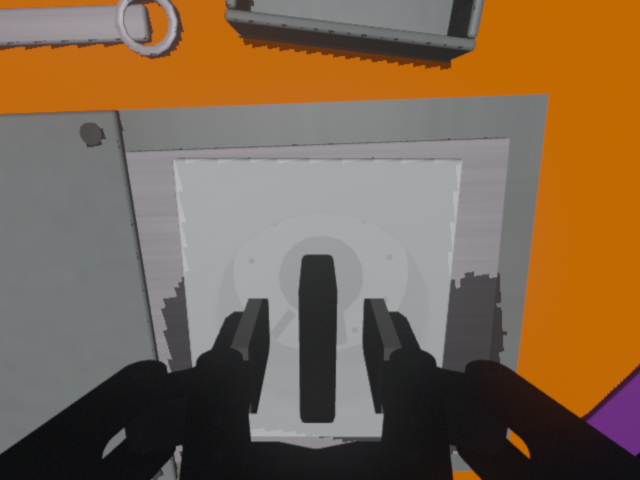

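The fin is centred between the pads and the cover's edges are square to the gripper, so I'll close.

Emit:
drive_tool --series '[[[0,0,0],0,0.016],[[0,0,0],0,0.012],[[0,0,0],0,0.008],[[0,0,0],0,0.006],[[0,0,0],0,0.006],[[0,0,0],0,0.006],[[0,0,0],0,0.006],[[0,0,0],0,0.006]]' --newtons 30

```text
time_s: 3.4
position: [0.5783, -0.0902, 0.0988]
tool_rot: [[0.985, -0.173, 0.001], [-0.173, -0.985, -0.0], [0.001, 0.0, -1.0]]
ft_force: [-0.3, -0.6, 5.9]
grip_width: 0.0115
gripper_force: 31.4
```

Emit:
drive_tool --series '[[[0,0,-0.0003],0,0.006],[[0,0,-0.0003],0,0.006],[[0,0,-0.0003],0,0.006]]'

```text
time_s: 3.7
position: [0.5784, -0.0902, 0.0988]
tool_rot: [[0.985, -0.173, 0.001], [-0.173, -0.985, -0.0], [0.001, 0.0, -1.0]]
ft_force: [-0.6, -1.7, 4.7]
grip_width: 0.0116
gripper_force: 31.2
```

Emit:
drive_tool --series '[[[0,0,-0.0006],0,0.006],[[0,0,-0.0006],0,0.006],[[0,0,-0.0006],0,0.006],[[0,0,-0.0006],0,0.006]]'

```text
time_s: 4.1
position: [0.578, -0.0898, 0.0989]
tool_rot: [[0.985, -0.173, -0.001], [-0.173, -0.985, 0.0], [-0.001, -0.0, -1.0]]
ft_force: [0.3, 0.3, -0.5]
grip_width: 0.0116
gripper_force: 30.5
```

Emit:
drive_tool --series '[[[-0.0005,-0.003,0],0,0.006],[[-0.001,-0.01,0],-0.2,0.006],[[-0.0015,-0.02,0],-0.4,0.006],[[-0.0025,-0.03,0],-0.6,0.006],[[-0.003,-0.04,0],-0.8,0.006],[[-0.0035,-0.05,0],-1,0.006],[[-0.0045,-0.06,0],-1.2,0.006],[[-0.005,-0.068,0],-1.3,0.006],[[-0.0055,-0.072,0],-1.4,0.006]]'

```text
time_s: 5.0
position: [0.5853, -0.0172, 0.0992]
tool_rot: [[0.989, -0.148, 0.0], [-0.148, -0.989, 0.0], [0.0, -0.0, -1.0]]
ft_force: [-0.9, 0.1, -0.5]
grip_width: 0.0114
gripper_force: 30.4
```

Emit:
drive_tool --series '[[[-0.0005,-0.008,0],0,0.006],[[-0.001,-0.018,0],-0.1,0.006],[[-0.0015,-0.028,0],-0.2,0.006],[[-0.002,-0.038,0],-0.3,0.006],[[-0.0023,-0.048,0],-0.4,0.006],[[-0.0027,-0.058,0],-0.4,0.006],[[-0.003,-0.066,0],-0.5,0.006],[[-0.0032,-0.071,0],-0.5,0.006],[[-0.0032,-0.0735,0],-0.5,0.006],[[-0.0032,-0.0735,0],-0.5,0.006],[[-0.0032,-0.0735,0],-0.5,0.006],[[-0.0032,-0.0735,0.0008],-0.5,0.006],[[-0.0032,-0.0735,0.0015],-0.5,0.006],[[-0.0032,-0.0735,0.0015],-0.5,0.006]]'

```text
time_s: 6.4
position: [0.593, 0.0548, 0.0976]
tool_rot: [[0.99, -0.141, -0.0], [-0.141, -0.99, 0.0], [-0.0, 0.0, -1.0]]
ft_force: [-0.8, -0.8, -1.8]
grip_width: 0.0112
gripper_force: 30.4
```

Run:
```python
from h import *
d=shot('side','s2.png'); w=shot('wrist','w3.png'); o=env.observe(); print(o['position'],o['ft_force'])
a=cv2.resize(d['img'][225:345,280:400],(480,480),interpolation=2);b=cv2.resize(w['img'],(320,240))
o=np.zeros((480,800,3),np.uint8);o[:,:480]=a;o[:240,480:]=b;cv2.imwrite('pics/c3.png',o[:,:,::-1])
```

```text
[0.59304407 0.05487481 0.09769127] [ 0.13885478 -0.25757853 -2.0259284 ]
```

View pics/c3.png

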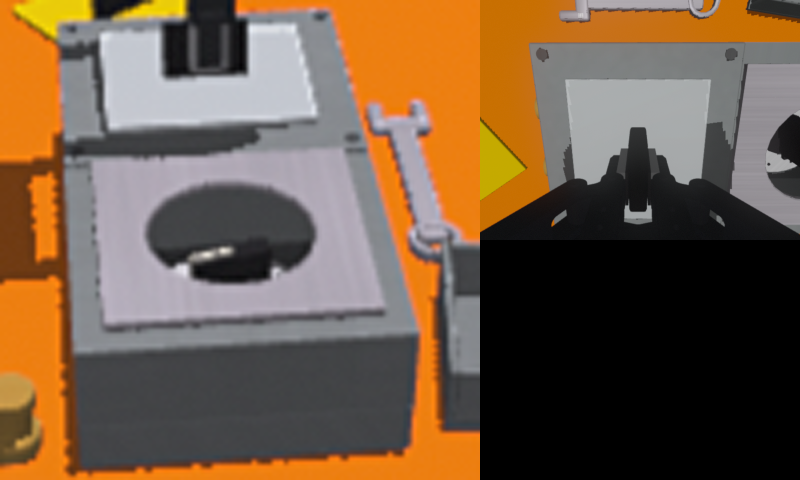

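The cover is over the deck between the screws (crop (210,80)), clear of the guard, which hasn't moved. The force still shows it hanging slightly, so I'll lower it until contact.

Emit:
drive_tool --series '[[[0,0,0.0004],0,0.006],[[0,0,0.0008],0,0.006],[[0,0,0.0011],0,0.006],[[0,0,0.0011],0,0.006],[[0,0,0.0011],0,0.006]]'

```text
time_s: 7.0
position: [0.593, 0.055, 0.0968]
tool_rot: [[0.99, -0.141, 0.0], [-0.141, -0.99, -0.0], [0.0, 0.0, -1.0]]
ft_force: [-0.0, 0.1, 0.6]
grip_width: 0.0116
gripper_force: 30.7
```

Emit:
drive_tool --series '[[[0,0,0.0003],0,0.006],[[0,0,0.0003],0,0.006],[[0,0,0.0003],0,0.035],[[0,0,0.0003],0,0.035],[[0,0,0.0003],0,0.035],[[0,0,0.0003],0,0.035],[[0,0,-0.02],0,0.035],[[0,0,-0.05],0,0.035],[[0,0,-0.1],0,0.035],[[0,0.04,-0.15],0,0.035],[[0,0.09,-0.15],0,0.035],[[0,0.14,-0.15],0,0.035],[[0,0.147,-0.15],0,0.035],[[0,0.147,-0.15],0,0.035],[[0,0.147,-0.15],0,0.035],[[0,0.147,-0.15],0,0.035]]'

```text
time_s: 8.6
position: [0.5725, -0.0891, 0.2464]
tool_rot: [[0.99, -0.139, -0.0], [-0.139, -0.99, 0.0], [-0.0, -0.0, -1.0]]
ft_force: [-0.8, 0.7, -0.1]
grip_width: 0.0352
gripper_force: 0.0
```

Run:
```python
from h import *
d=shot('wrist','w4.png'); o=env.observe(); print(o['position'],o['grip_width'])
cv2.imwrite('pics/c4.png',cv2.resize(d['img'][60:320,20:440],(800,495),interpolation=2)[:,:,::-1])
```

```text
[ 0.57255612 -0.08911404  0.24646645] 0.03509031298336362
```

View pics/c4.png

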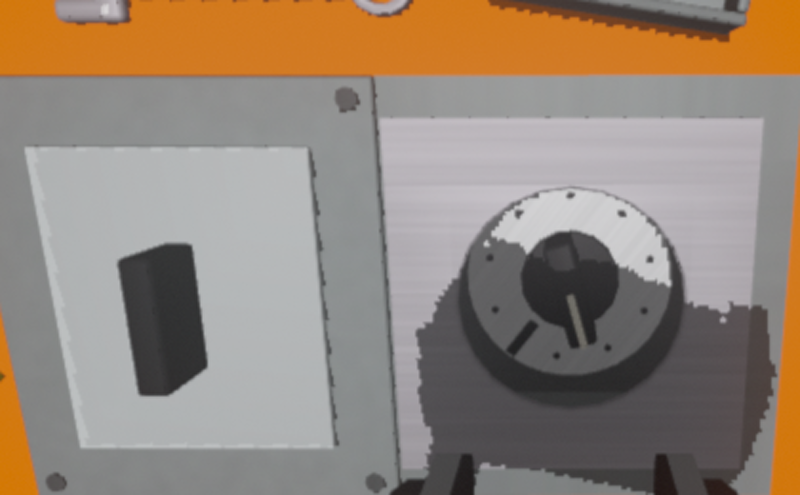

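The cover lies flat and square on the deck. The knob's pointer line runs (570,295)→(583,345), and the mark runs (533,324)→(512,354). Now computing the angles.

Run:
```python
from h import *
d=dict(np.load('pics/w4.npz')); s=800/420; f=lambda x,y:(20+(x+.5)/s-.5,60+(y+.5)/s-.5)
def rect(pts,z):
    p=np.array([atz(d,*f(*q),z)[:2] for q in pts]); c=p.mean(0)
    ax=((p[1]+p[2])-(p[0]+p[3])); ay=(p[0]+p[1])-(p[2]+p[3])
    print(c.round(4),np.linalg.norm(ax)/2,np.linalg.norm(ay)/2,np.degrees(np.arctan2(ax[1],ax[0]))+90,np.degrees(np.arctan2(ay[1],ay[0])))
rect([(26,148),(309,148),(333,447),(80,447)],.089)
rect([(378,118),(763,118),(741,468),(400,468)],.086)
q=np.array([atz(d,*f(*q),.036)[:2] for q in[(571,195),(621,213),(650,259),(644,311),(607,348),(557,356),(495,310),(489,258),(519,213)]])
A=np.c_[2*q,np.ones(9)];x=np.linalg.lstsq(A,(q**2).sum(1),rcond=None)[0];c=x[:2];print('dial centre',c,np.sqrt(x[2]+c@c))
D=lambda v:np.degrees(np.arctan2(v[1],v[0]))
mi,mo=[atz(d,*f(*q),.036)[:2] for q in[(533,324),(512,354)]]; print('mark',D((mi+mo)/2-c),np.linalg.norm((mi+mo)/2-c),D(mo-mi))
a,b=[atz(d,*f(*q),.073)[:2] for q in[(570,295),(578,324)]]; print('ptr',a,b,D(b-a),D(b-c),np.linalg.norm(b-c),D(atz(d,*f(583,345),.065)[:2]-c))
```

```text
[0.5919 0.0541] 0.10290068051069398 0.11810308098973962 -7.988535770045019 -8.4965816253319
[ 0.5713 -0.0918] 0.1405964963584042 0.13932812960241422 -7.988530490485672 -7.844865651032066
dial centre [ 0.57092925 -0.09177768] 0.03692391572381086
mark 134.68361840251632 0.035608865548616565 137.5239747695184
ptr [ 0.57195337 -0.09180714] [ 0.55947466 -0.09338487] -172.79411151041765 -172.01299765782085 0.011566789882103266 -174.2529961592952
```

Measured: pointer at about 187°, mark at about 135.5°, so 51.5° clockwise (0.9 rad, in range). Guard centre is (0.5713,-0.0918), unchanged. Aligning over the knob with the fingers part closed.

Emit:
drive_tool --series '[[[-0.001,0.002,0.05],-8,0.028],[[-0.001,0.002,0.1],-15,0.028],[[-0.001,0.002,0.14],-15,0.028],[[-0.001,0.002,0.15],-15,0.028],[[-0.001,0.002,0.15],-15,0.028],[[-0.001,0.002,0.15],-15,0.028],[[-0.001,0.002,0.15],-15,0.028],[[-0.001,0.002,0.15],-15,0.028]]'

```text
time_s: 9.45
position: [0.5718, -0.0925, 0.0982]
tool_rot: [[0.993, 0.121, 0.003], [0.121, -0.993, -0.001], [0.003, 0.001, -1.0]]
ft_force: [1.1, -0.1, 0.8]
grip_width: 0.0277
gripper_force: 0.0
```

Run:
```python
from h import *
d=shot('wrist','w5.png'); o=env.observe(); print(o['position'],o['q'],o['grip_width'])
```

```text
[ 0.5715801  -0.09254106  0.09789969] [-2.09059405e+01  3.18097616e+01  8.10383068e+01  2.62356441e-03
  6.70215392e+01  6.21800090e+01] 0.02809851197989269
```

View pics/w5.png

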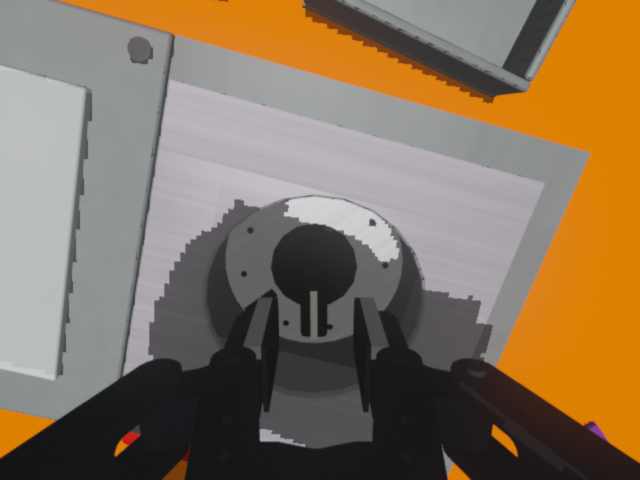

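Pointer line (314,291)→(316,335) is parallel to the pads and nearly centred between them (276 and 356). Descending slowly.

Emit:
drive_tool --series '[[[0,-0.001,0.01],0,0.028],[[0,-0.001,0.018],0,0.028],[[0,-0.001,0.024],0,0.028],[[0,-0.001,0.029],0,0.028],[[0,-0.001,0.034],0,0.028],[[0,-0.001,0.036],0,0.028],[[0,-0.001,0.036],0,0.028]]'

```text
time_s: 10.2
position: [0.5709, -0.0914, 0.0603]
tool_rot: [[0.993, 0.12, -0.0], [0.12, -0.993, 0.0], [-0.0, -0.0, -1.0]]
ft_force: [0.1, -0.2, -0.7]
grip_width: 0.0279
gripper_force: 0.0
```

Emit:
drive_tool --series '[[[0,0,0.003],0,0.028],[[0,0,0.006],0,0.028],[[0,0,0.008],0,0.028],[[0,0,0.008],0,0.028],[[0,0,0.008],0,0.016],[[0,0,0.008],0,0.012],[[0,0,0.008],0,0.008],[[0,0,0.008],0,0.006],[[0,0,0.008],0,0.006],[[0,0,0.008],0,0.006],[[0,0,0.008],0,0.006]]' --newtons 30

```text
time_s: 11.3
position: [0.5711, -0.0916, 0.0528]
tool_rot: [[0.993, 0.12, 0.0], [0.12, -0.993, -0.0], [0.0, 0.0, -1.0]]
ft_force: [-0.6, -2.1, 2.1]
grip_width: 0.0109
gripper_force: 32.2
```

Emit:
drive_tool --series '[[[0,0,0],4,0.006],[[0,0,0],9,0.006],[[0,0,0],14,0.006],[[0,0,0],19,0.006],[[0,0,0],24,0.006],[[0,0,0],29,0.006],[[0,0,0],34,0.006],[[0,0,0],39,0.006],[[0,0,0],44,0.006],[[0,0,0],48,0.006],[[0,0,0],51,0.006],[[0,0,0],52,0.006],[[0,0,0],52,0.006],[[0,0,0],52,0.006],[[0,0,0],52,0.006]]'

```text
time_s: 12.8
position: [0.5712, -0.0913, 0.0528]
tool_rot: [[0.707, -0.708, 0.001], [-0.708, -0.707, 0.0], [0.0, -0.001, -1.0]]
ft_force: [1.3, 1.5, 3.9]
grip_width: 0.011
gripper_force: 32.4
```

Emit:
drive_tool --series '[[[0,0,0],0,0.028],[[0,0,0],0,0.028],[[0,0,0],0,0.028],[[0,0,0],0,0.028],[[0,0,-0.01],0,0.028],[[0,0,-0.03],0,0.028],[[0,0,-0.06],0,0.028],[[0,0,-0.1],0,0.028],[[0,0,-0.15],0,0.028],[[0,0,-0.15],0,0.028],[[0,0,-0.15],0,0.028],[[0,0,-0.15],0,0.028]]'

```text
time_s: 14.0
position: [0.5704, -0.0912, 0.2018]
tool_rot: [[0.706, -0.708, -0.002], [-0.708, -0.706, 0.001], [-0.002, 0.001, -1.0]]
ft_force: [0.1, -0.9, 0.0]
grip_width: 0.0281
gripper_force: 0.0
```

Run:
```python
from h import *
d=shot('wrist','w6.png'); o=env.observe(); print(o['time_s'],o['position'],o['grip_width'])
u,v=proj(d,[[.571,-.0918,.036]])[0];print(u,v)
u,v=int(u),int(v)
a=cv2.resize(d['img'][v-65:v+65,u-65:u+65],(520,520),interpolation=2)
b=cv2.resize(d['img'],(280,210)); o=np.zeros((520,800,3),np.uint8); o[:,:520]=a;o[:210,520:]=b
cv2.imwrite('pics/c6.png',o[:,:,::-1])
```

```text
14.05 [ 0.57042487 -0.09124104  0.20146838] 0.028451694114699295
314.8706180951364 215.64253573431054
```

View pics/c6.png

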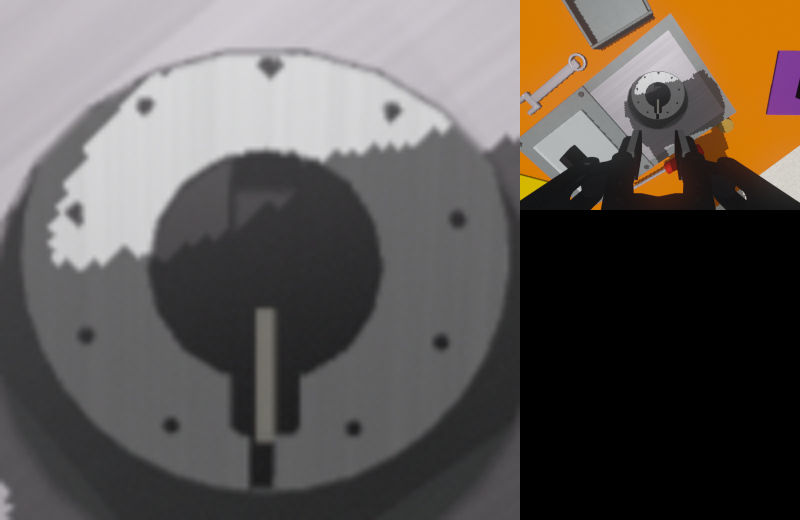

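Pointer line (265,310)→(265,440) meets the mark (262,445)→(262,488). Checking the residual and that the guard hasn't moved.

Run:
```python
from h import *
d=dict(np.load('pics/w6.npz')); f=lambda x,y:(249+(x+.5)/4-.5,150+(y+.5)/4-.5)
D=lambda v:np.degrees(np.arctan2(v[1],v[0]))
q=np.array([atz(d,*f(*q),.036)[:2] for q in[(270,66),(145,105),(392,111),(74,213),(457,219),(86,335),(441,342),(171,425),(353,428)]])
A=np.c_[2*q,np.ones(9)];x=np.linalg.lstsq(A,(q**2).sum(1),rcond=None)[0];c=x[:2];print(c)
m=atz(d,*f(261.7,467),.036)[:2]; print('mark',D(m-c),np.linalg.norm(m-c))
a,b,b2=[atz(d,*f(*q),.073)[:2] for q in[(265,310),(265,430),(265,420)]]; print('ptr',D(b-a),a,D(b-c),np.linalg.norm(b-c))
# dots symmetric about mark: angles
print(sorted((np.array([D(p-c) for p in q])-D(m-c))%360))
```

```text
[ 0.57108219 -0.09188508]
mark 133.98459167603335 0.04068123853587289
ptr 134.88841187299317 [ 0.57161731 -0.09241797] 134.8798531642633 0.02037260679210354
[np.float64(28.453896433164147), np.float64(66.32183518473641), np.float64(104.26336290964696), np.float64(141.81171678745739), np.float64(179.48677369636846), np.float64(217.35376434742116), np.float64(255.7529015128025), np.float64(293.1932718596466), np.float64(331.33139508285194)]
```

Run:
```python
from m import *
b=dict(np.load('pics/s2.npz'))['img'].astype(int); d=shot('side'); a=d['img'].astype(int)
m=(abs(a-b).max(2)>40); print('side diff by blocks of 20px around the unit'); print(m[200:400,260:440].reshape(10,20,9,20).sum((1,3)))
P=cloud(d); x=P-np.array([.592,.0545,0]); k=(d['depth']>0)&(np.hypot(x[...,0],x[...,1])<.2)&(P[...,2]>.11)&(P[...,2]<.135)&(P[...,1]>0)
print('fin',k.sum(),P[k].mean(0),P[k][:,2].max())
```

```text
side diff by blocks of 20px around the unit
[[  0   0 102 125 234   0   0   0   0]
 [  0  20  24  78  94   0   0   0   0]
 [  0   0  56  62  14   0   0   0   0]
 [269 186 289 169  29   0   0   0   0]
 [366 211 339 157   4   0   0   0   0]
 [311  99 161 173   8   0   0   0   0]
 [223  63   0   0   0   0   0   0   0]
 [  0   0   0   0   0   0   0   0   0]
 [  0   0   0   0   0   0   0   0   0]
 [  0   0   0   0   0   0   0   0   0]]
fin 72 [0.58466188 0.05372431 0.11897635] 0.1266878986605778
```

```bash
python3 -c "
from rig import env
print(env.close_job())"
```

```text
the job is handed in; nothing more can be done
None
```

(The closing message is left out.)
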